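# Find the die-button case that rattles and hold it out

### The job

In one of the three sealed grey cases a die button has come loose: lift the cases one at a time clear of the bench and tip each about 30 degrees, first far end down, then near end down, until you find the one that rattles, putting any that does not back flat where it stood. Hold the rattling case out level over the middle of the steel die plate, about a hand's breadth above it, for the setter to inspect, and finish still holding it there. Leave the punches, bush, guard and wrench where they are.

Things in the scene. Friction and masses are not known exactly. Their poses are not given: they have to be found in the camera images.
- case_a: one of three look-alike sealed grey plastic cases, 150 mm long (x) x 48 wide (y) x 44 high, lying flat; origin at the centre of its underside, z up; +x is the far end at the start (within 0.35 rad of straight ahead). The flat long sides are gripped across y at mid-length. Weights vary (0.25 to 0.6 kg with contents), so weight does not tell.
- case_b: one of three look-alike sealed grey plastic cases, 150 mm long (x) x 48 wide (y) x 44 high, lying flat; origin at the centre of its underside, z up; +x is the far end at the start (within 0.35 rad of straight ahead). In any one of the three a 0.14 kg die button lies loose, free to slide 108 mm along x; in the others all is packed tight.
- case_c: one of three look-alike sealed grey plastic cases, 150 mm long (x) x 48 wide (y) x 44 high, lying flat; origin at the centre of its underside, z up; +x is the far end at the start (within 0.35 rad of straight ahead). A loose button slides once its case is tipped over 10 degrees, knocks at the end and stays there when levelled; end to end that shifts the balance by 0.15 N m about the case's y.
- liner_a: hidden floor liner inside case_a, 139 x 37 x 2 mm, fixed 5 mm above the case's underside; it cannot be seen or touched from outside, and only a loose button presses on it; origin at the centre of its underside
- liner_b: hidden floor liner inside case_b, 139 x 37 x 2 mm, fixed 5 mm above the case's underside; it cannot be seen or touched from outside, and only a loose button presses on it; origin at the centre of its underside
- liner_c: hidden floor liner inside case_c, 139 x 37 x 2 mm, fixed 5 mm above the case's underside; it cannot be seen or touched from outside, and only a loose button presses on it; origin at the centre of its underside
- die_plate: fixed silver steel die plate, 100 x 100 mm, 20 mm thick, with five holes, flat on the bench beyond the cases; origin at the centre of its underside
- die_plate_top (a point): middle of the die plate's upper face, 20 mm above the bench
- punch_1: bright steel shoulder punch standing on its 30 mm shoulder, 62 mm tall; bystander near the far ends of the cases; origin at the centre of its underside
- punch_2: bright steel shoulder punch like the other, 62 mm tall, 30 mm across; bystander near the near ends of the cases; origin at the centre of its underside
- guide_bush: brass guide bush, ring 36 mm across and 30 mm tall; bystander; origin at the centre of its underside
- punch_guard: amber plastic channel, 110 x 64 x 54 mm; bystander; origin at the centre of its underside
- wrench: steel wrench, 170 mm long, lying flat; bystander; origin under its middle

How it is judged:
On the way, in this order (a step that is already met when the one before it is completed fails the run):
1. the rattling case, lifted clear of the bench, is tipped at least 20 degrees with its far (+x) end down (((height (world z) of case_a above 0.05 m and angle between case_a's own x axis and vertical above 1.9208 rad and contact force between liner_a and anything else above 0.3 N) or (height (world z) of case_b above 0.05 m and angle between case_b's own x axis and vertical above 1.9208 rad and contact force between liner_b and anything else above 0.3 N) or (height (world z) of case_c above 0.05 m and angle between case_c's own x axis and vertical above 1.9208 rad and contact force between liner_c and anything else above 0.3 N))), for 0.1 s.
2. then, still lifted, it is tipped at least 20 degrees with its near (-x) end down (((height (world z) of case_a above 0.05 m and angle between case_a's own x axis and vertical below 1.2208 rad and contact force between liner_a and anything else above 0.3 N) or (height (world z) of case_b above 0.05 m and angle between case_b's own x axis and vertical below 1.2208 rad and contact force between liner_b and anything else above 0.3 N) or (height (world z) of case_c above 0.05 m and angle between case_c's own x axis and vertical below 1.2208 rad and contact force between liner_c and anything else above 0.3 N))), for 0.1 s.
At the end, for the whole second after the job is handed in: The rattling case is gripped and still, level within 11 degrees, its middle within 40 mm sideways of the middle of the die plate, its underside 40 to 220 mm above the plate and touching it nowhere; the other two cases lie flat on the bench, at rest and untouched, within 40 mm of where they stood (((contact force between liner_a and anything else above 0.3 N and horizontal distance between case_a and die_plate_top below 0.04 m and height (world z) of case_a between 0.06 and 0.24 m and angle between case_a's own z axis and vertical below 0.2 rad and contact force between the fingers and case_a above 1 N and contact force between case_a and die_plate below 0.1 N and linear speed of case_a below 0.03 m/s and angular speed of case_a below 0.2 rad/s and distance of each of case_b, case_c from where it was at the start of the episode below 0.04 m and angle between each of case_b, case_c's own z axis and vertical below 0.1 rad and height (world z) of each of case_b, case_c below 0.008 m and linear speed of each of case_b, case_c below 0.02 m/s and contact force between each of the arm, the fingers and case_b below 0.1 N and contact force between each of the arm, the fingers and case_c below 0.1 N) or (contact force between liner_b and anything else above 0.3 N and horizontal distance between case_b and die_plate_top below 0.04 m and height (world z) of case_b between 0.06 and 0.24 m and angle between case_b's own z axis and vertical below 0.2 rad and contact force between the fingers and case_b above 1 N and contact force between case_b and die_plate below 0.1 N and linear speed of case_b below 0.03 m/s and angular speed of case_b below 0.2 rad/s and distance of each of case_a, case_c from where it was at the start of the episode below 0.04 m and angle between each of case_a, case_c's own z axis and vertical below 0.1 rad and height (world z) of each of case_a, case_c below 0.008 m and linear speed of each of case_a, case_c below 0.02 m/s and contact force between each of the arm, the fingers and case_a below 0.1 N and contact force between each of the arm, the fingers and case_c below 0.1 N) or (contact force between liner_c and anything else above 0.3 N and horizontal distance between case_c and die_plate_top below 0.04 m and height (world z) of case_c between 0.06 and 0.24 m and angle between case_c's own z axis and vertical below 0.2 rad and contact force between the fingers and case_c above 1 N and contact force between case_c and die_plate below 0.1 N and linear speed of case_c below 0.03 m/s and angular speed of case_c below 0.2 rad/s and distance of each of case_a, case_b from where it was at the start of the episode below 0.04 m and angle between each of case_a, case_b's own z axis and vertical below 0.1 rad and height (world z) of each of case_a, case_b below 0.008 m and linear speed of each of case_a, case_b below 0.02 m/s and contact force between each of the arm, the fingers and case_a below 0.1 N and contact force between each of the arm, the fingers and case_b below 0.1 N))); the arm keeps its last pose, push and grip.
It fails at once if another thing on the bench (a punch or the bush) is shifted by more than 30 mm or tipped over (distance of any of punch_1, punch_2, guide_bush from where it was at the start of the episode above 0.03 m or angle between any of punch_1, punch_2, guide_bush's own z axis and vertical above 0.5 rad).
It fails at once if another thing on the bench (guard or wrench) is shifted by more than 30 mm or tipped over (distance of any of punch_guard, wrench from where it was at the start of the episode above 0.03 m or angle between any of punch_guard, wrench's own z axis and vertical above 0.5 rad).
It also fails if it takes over 72 s, if anything falls off the work surface, if the arm or the gripper's body presses on something with over 40 N, if the wrist force passes 120 N, or if a joint passes its speed limit or range.

### The arm

A 7-joint arm with a two-finger parallel gripper is mounted at the origin on the work surface. World frame = base frame: x ahead of the robot, y to its left, z up, the work surface at z = 0. Lengths are in m, angles in rad, forces in N, time in s.
With the tool pointing down it reaches from about 0.425 to 0.875 m from the base axis. Payload 8.4 kg.
Tool frame: the origin (TCP) lies between the finger pads; the fingertips stand 25 mm ahead of it and the grasp point (between the pads) lies 6 mm ahead of it; z points along the fingers, x is the direction in which the jaws open and shut, and the axes are right-handed (so a half turn about z gives the same grasp; the last joint's range is limited). The gripper opens to 85 mm and grips with 20 to 120 N. Pads are 22 mm wide; open, the fingers measure 114 mm over their backs; the gripper's body (76 mm by 85 mm) begins 54 mm behind the grasp point. The pads swing forward as they close: fully open they stand 13 mm farther back than shut.
Start: joints at [1.247, 0.333, 0.04, 1.465, -0.013, 1.343, -0.059], TCP at [0.145, -0.634, 0.256] pointing down, gripper open.
Joint ranges: [-2.58, 2.58], [-0.38, 2.09], [-1.3, 1.39], [0.25, 2.4], [-1.5, 4.64], [0.08, 2.09], [-2.65, 2.65]. Speed limits (rad/s): [2.22, 2.22, 2.79, 2.79, 3.14, 3.14, 3.14].

### API

Orientations are given as a rotation vector (axis times angle).
In Python, from cell import ctrl gives the robot as it stands.
- The arm moves only by the shell command python3 -m pendant 'ROWS'. ROWS is JSON, one flat list of numbers, 7 for each row, row after row: the closure, from -1 (fully open) to 1 (shut), so that 0 is half open, then the shift along the tool's x, y, z in cm, then the turn, a rotation vector about the tool's x, y, z in degrees. A call has exactly 8 rows; each row is the pose to reach, as a shift and turn from the pose commanded when the call began, along the tool's axes at that moment; what a row does not reach only later rows make up. A row lasts 1/8 s, in which the tool goes at most 62.5 mm and 10.7 degrees, less where a joint would pass 70% of its speed; a pose out of reach is approached as far as the arm can. A call with a gripper value outside its range is refused whole. The fingers move at their own pace and stop on an object; the grip force is fixed at half the most. Time passes only in rows, so rows that repeat a pose let the fingers close, or fill a call up. It gives the time, the measured TCP pose, the force and the opening at its end, in the units of the state.
- ctrl.sense(): the state, without advancing time (a new reading comes with each control period).
- ctrl.camera(name): name is "scene" or "top" or "wrist"; returns a dict with "image" (480x640x3 uint8, blue, green, red), "fov_y" (degrees; the focal length in pixels is half the picture's height over the tangent of half this angle, whatever the lens; pixels are square), "cx", "cy" (the principal point, pixels), "cam_to_world" (4x4, takes a point from camera to world coordinates); the wrist camera has in their place "T_tool_cam" (4x4, takes a point from camera to tool coordinates, whose origin is the TCP and whose axes are the tool frame's). Camera axes: x right, y up, looking along -z (the intrinsics and any distortion apply to the point x, -y, -z); pixel columns grow to the right and rows downward; lengths in m; the calibration is good to about 2 mm. A picture is of the moment at which its call begins: read the wrist's pose just before it. There is no depth.
- ctrl.job_done(): hands the job in, once; it reports no verdict.
The state is a dict: "time_s": time; "joint_positions": joint angles; "joint_velocities": joint speeds; "joint_torque": joint torques, N m; "tcp_pos": TCP position; "orientation": TCP orientation; "force": force on the tool from outside, world axes, zero at the start; "moment": the same for the moment, N m; "finger_gap": finger opening in m.
Only numpy, scipy, OpenCV 4.12 (cv2) and the standard library are available. Lean on these libraries where they do the work, as an engineer would, in place of code of your own. Each camera call takes 0.05 s, during which the arm holds its last target. There are 200 camera calls.

## Working session

There is one attempt and no reset: what is moved stays moved. The work goes in short steps, Python scripts to look and compute and a shell command to move; the robot and the scene stay as the last step left them, time stands still between calls to the robot, and variables do not carry over. Pictures are saved under pics/ and viewed, about 8 in all and at most 12, crops included, and the job is handed in when it is done.

```bash
ls; mkdir -p pics; python3 - <<'E'
from cell import ctrl
import cv2,json,numpy as np
s=ctrl.sense();print(s)
for n in("top","scene"):
    c=ctrl.camera(n);cv2.imwrite(f"pics/{n}0.png",c["image"]);print(n,{k:np.round(v,4).tolist() for k,v in c.items() if k!="image" and not isinstance(v,str)})
E
```

```text
pics
{'time_s': 0.0, 'joint_positions': array([ 1.24680543,  0.33390631,  0.03986455,  1.46630544, -0.01339703,
        1.3433097 , -0.05850443]), 'joint_velocities': array([ 2.41514114e-03,  1.74554947e-05, -1.26073773e-03,  2.33455196e-04,
       -7.74309876e-04, -7.90867325e-04, -2.48027695e-04]), 'joint_torque': array([-7.55281071e-04, -6.58554840e+01,  1.36492912e+00, -4.05559659e+01,
        1.67569157e-02,  1.26266439e-02,  6.64492291e-05]), 'tcp_pos': array([ 0.14476761, -0.63322769,  0.25540736]), 'orientation': array([-2.45582635e+00,  1.95769546e+00,  2.14725742e-03]), 'force': array([-0.26533468, -0.17000513,  0.62072945]), 'moment': array([-0.00086969, -0.0124166 , -0.05248175]), 'finger_gap': 0.08538636283891654}
top {'fov_y': 53.0438, 'cx': 321.704, 'cy': 241.4987, 'cam_to_world': [[-0.0302, 0.9807, -0.1934, 0.2998], [-0.9994, -0.0329, -0.0103, 0.0594], [-0.0165, 0.193, 0.9811, 1.1311], [0.0, 0.0, 0.0, 1.0]]}
scene {'fov_y': 54.5212, 'cx': 325.8856, 'cy': 242.1722, 'cam_to_world': [[0.7916, -0.5236, 0.3151, 0.7915], [0.611, 0.6887, -0.3904, -0.305], [-0.0126, 0.5016, 0.865, 0.8353], [0.0, 0.0, 0.0, 1.0]]}
```

View pics/top0.png

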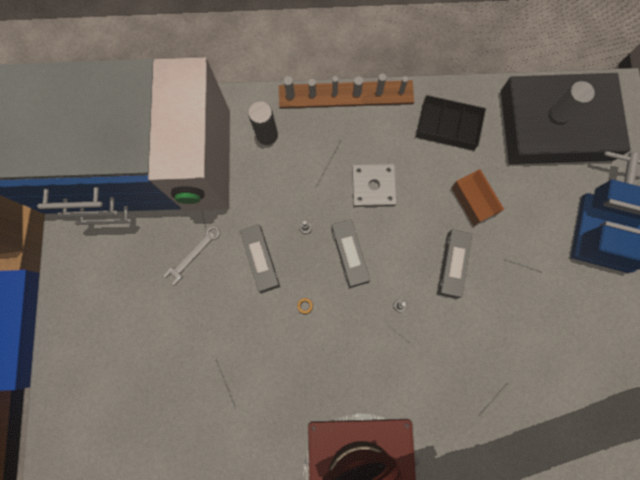

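View pics/scene0.png

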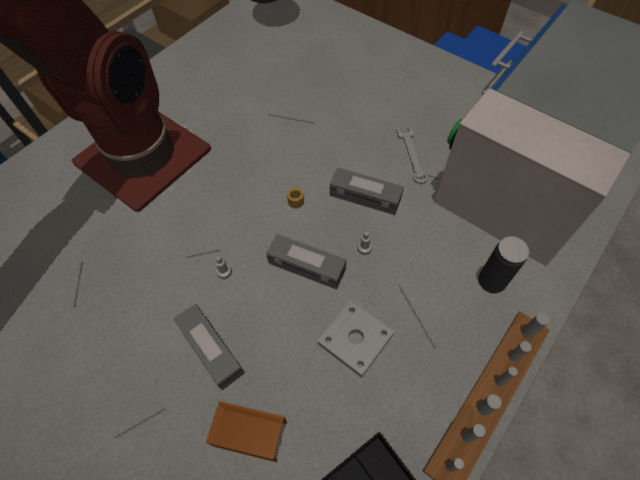

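Top view: the cases' labels are at about (259,257), (350,252) and (456,263). The die plate is at (374,185), the punches at (305,227) and (400,306), the bush at (305,306), the guard at (478,196) and the wrench at (191,255).

The scene view shows the same layout, with nothing stacked. Next I'll measure the cases from their white labels.

```bash
cat > h.py <<'E'
import cv2,numpy as np
from cell import ctrl
from scipy.spatial.transform import Rotation as R
def K(c):
    f=240/np.tan(np.radians(c["fov_y"])/2);return np.array([[f,0,c["cx"]],[0,f,c["cy"]],[0,0,1]])
def ray(c,px,z,T=None):
    """pixels -> world points on plane z"""
    T=c["cam_to_world"] if T is None else T
    d=np.asarray(c.get("distortion",np.zeros(5)),float)
    u=cv2.undistortPoints(np.asarray(px,float).reshape(-1,1,2),K(c),d)[:,0]
    v=np.c_[u[:,0],-u[:,1],-np.ones(len(u))]@T[:3,:3].T
    o=T[:3,3];return o+v*((z-o[2])/v[:,2])[:,None]
def tool():
    s=ctrl.sense();T=np.eye(4);T[:3,:3]=R.from_rotvec(s["orientation"]).as_matrix();T[:3,3]=s["tcp_pos"];return s,T
E
python3 - <<'E'
from h import *
for n,seeds in(("top",[(259,257),(350,252),(456,263)]),("scene",[(367,185),(307,255),(207,342)])):
    c=ctrl.camera(n);print({k:v for k,v in c.items() if k not in("image","cam_to_world")})
    g=cv2.cvtColor(c["image"],cv2.COLOR_BGR2GRAY)
    for s in seeds:
        x,y=s;p=g[y-30:y+30,x-30:x+30];t=(int(g[y,x])+int(np.median(p)))/2
        m=np.zeros_like(g);m[y-30:y+30,x-30:x+30]=(p>max(t,150))*255
        _,l,st,ce=cv2.connectedComponentsWithStats(m);k=l[y,x]
        w=ray(c,np.argwhere(l==k)[:,::-1],.044)
        r=cv2.minAreaRect((w[:,:2]*1000).astype(np.float32));b=cv2.boxPoints(r)
        e=max([b[1]-b[0],b[2]-b[1]],key=np.linalg.norm);a=np.arctan2(e[1],e[0]);a=(a+np.pi/2)%np.pi-np.pi/2
        print(n,s,g[y,x],st[k,4],"ctr",w.mean(0).round(4),np.round(r[0]),np.round(r[1]),"yaw",round(a,3))
    if n=="top":
        q=[(374,185),(305,227),(400,306),(305,306),(478,196),(191,255)]
        print(ray(c,q,.02).round(3))
    else: print(ray(c,[(356,337)],.02).round(3))
E
```

```text
{'fov_y': 53.043756867937525, 'cx': 321.70398944525783, 'cy': 241.49866418775056}
top (259, 257) 178 323 ctr [0.4834 0.2177 0.044 ] [483. 218.] [69. 25.] yaw 0.295
top (350, 252) 185 328 ctr [0.4885 0.0057 0.044 ] [489.   6.] [70. 25.] yaw 0.274
top (456, 263) 182 330 ctr [ 0.456  -0.2346  0.044 ] [ 456. -235.] [25. 69.] yaw -0.247
[[ 0.653 -0.059  0.02 ]
 [ 0.555  0.11   0.02 ]
 [ 0.363 -0.103  0.02 ]
 [ 0.369  0.114  0.02 ]
 [ 0.617 -0.305  0.02 ]
 [ 0.497  0.379  0.02 ]]
{'fov_y': 54.52119843271371, 'cx': 325.88558955178877, 'cy': 242.1722151098584}
scene (367, 185) 130 307200 ctr [0.4518 0.0936 0.044 ] [358. 170.] [1799. 1212.] yaw 0.637
scene (307, 255) 132 307200 ctr [0.4518 0.0936 0.044 ] [358. 170.] [1799. 1212.] yaw 0.637
scene (207, 342) 135 307200 ctr [0.4518 0.0936 0.044 ] [358. 170.] [1799. 1212.] yaw 0.637
[[ 0.659 -0.061  0.02 ]]
```

```bash
cat >> h.py <<'E'
CASES={"a":(.4834,.2177,.295),"b":(.4885,.0057,.274),"c":(.456,-.2346,-.247)}
def goto(x,y,z,yaw=None):
    """shift (cm) and turn (deg) in tool axes to a tool-down pose with jaws across case y"""
    s,T=tool();Rt=T[:3,:3]
    best=None
    for k in(-1,1):
        if yaw is None: Rn=Rt;
        else:
            cx=np.array([np.cos(yaw),np.sin(yaw),0]);cy=np.array([-cx[1],cx[0],0])
            X=k*cy;Z=np.array([0,0,-1.]);Rn=np.c_[X,np.cross(Z,X),Z]
        rv=R.from_matrix(Rt.T@Rn).as_rotvec(degrees=True)
        print("k",k,"shift cm",(Rt.T@(np.array([x,y,z])-T[:3,3])*100).round(2),"turn",rv.round(1))
    print("t",round(s["time_s"],2),"tcp",T[:3,3].round(4),"gap",s["finger_gap"].__round__(4),"F",s["force"].round(2),"M",s["moment"].round(3),"q",s["joint_positions"].round(2))
E
python3 -c "
from h import *
goto(.456,-.2346,.2,-.247)"
```

```text
k -1 shift cm [-31.94 -39.23   5.61] turn [ 0.   0.1 27. ]
k 1 shift cm [-31.94 -39.23   5.61] turn [-1.00e-01  0.00e+00 -1.53e+02]
t 0.2 tcp [ 0.1448 -0.6334  0.2557] gap 0.0852 F [-0.93 -0.15 -0.03] M [-0.017  0.011 -0.023] q [ 1.25  0.33  0.04  1.47 -0.01  1.34 -0.06]
```

```bash
python3 -m pendant '[-1,-4,-5,1,0,0,4, -1,-8,-10,2,0,0,8, -1,-12,-15,3,0,0,12, -1,-16,-20,4,0,0,16, -1,-20,-25,5,0,0,20, -1,-24,-30,5.6,0,0,24, -1,-28,-34.5,5.6,0,0,27, -1,-31.9,-39.2,5.6,0,0,27]'
python3 - <<'E'
from h import *
goto(.456,-.2346,.036,-.247)
s,T=tool();c=ctrl.camera("wrist");cv2.imwrite("pics/w1.png",c["image"]);print({k:v for k,v in c.items() if k!="image"})
E
```

```text
time_s: 1.2
tcp_pos: [0.4509, -0.2411, 0.2004]
orientation: [1.93, -2.479, 0.0]
force: [1.1, -1.1, -0.4]
finger_gap: 0.0854
k -1 shift cm [-0.76 -0.33 16.44] turn [-0. -0. -0.]
k 1 shift cm [-0.76 -0.33 16.44] turn [ -0.   0. 180.]
t 1.2 tcp [ 0.4509 -0.2411  0.2004] gap 0.0854 F [ 1.06 -1.06 -0.37] M [-0.081 -0.08   0.029] q [ 0.67  0.11 -0.29  1.86  0.03  1.18 -1.44]
{'fov_y': 62.07267018944458, 'cx': 321.8586120005174, 'cy': 240.166032295149, 'T_tool_cam': array([[ 9.99999261e-01, -1.21552043e-03,  4.33117100e-07,
        -9.89640162e-05],
       [-1.16783721e-03, -9.60869345e-01, -2.76999528e-01,
        -7.00249431e-02],
       [ 3.37114754e-04,  2.76999323e-01, -9.60870054e-01,
        -1.16672857e-01],
       [ 0.00000000e+00,  0.00000000e+00,  0.00000000e+00,
         1.00000000e+00]])}
```

View pics/w1.png

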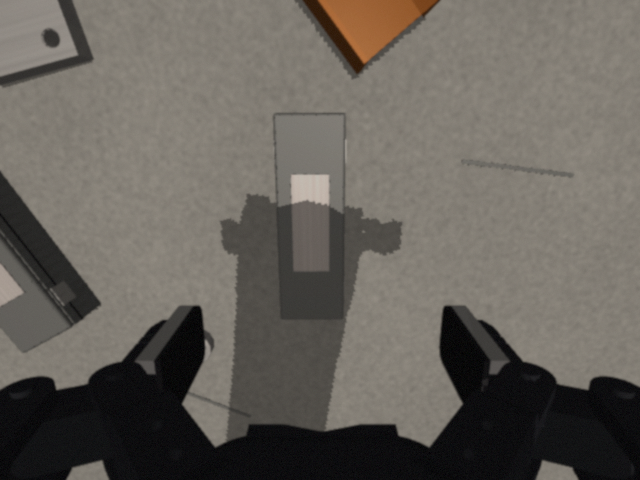

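The wrist view shows the case almost square to the jaws. Its top-face corners are at about (274,113), (345,113), (343,318) and (281,318), and the label runs from (291,174) to (330,271).

```bash
python3 - <<'E'
from h import *
s,T=tool()
c=ctrl.camera("wrist");print(T[:3,3])
T0=T.copy();T0[:3,3]=[.4509,-.2411,.2004];T0[:3,:3]=R.from_rotvec([1.93,-2.479,0]).as_matrix()
W=T0@c["T_tool_cam"]
w=ray(c,[(274,113),(345,113),(343,318),(281,318)],.044,W);print(w.round(4),w.mean(0))
w=ray(c,[(291,174),(329,174),(330,271),(293,271)],.044,W);print(w.round(4),w.mean(0))
E
```

```text
[ 0.45612067 -0.23282619  0.2006314 ]
[[ 0.5339 -0.2297  0.044 ]
 [ 0.5226 -0.2746  0.044 ]
 [ 0.3793 -0.2394  0.044 ]
 [ 0.3907 -0.194   0.044 ]] [ 0.45662065 -0.23441593  0.044     ]
[[ 0.493  -0.2299  0.044 ]
 [ 0.4867 -0.255   0.044 ]
 [ 0.4184 -0.2389  0.044 ]
 [ 0.425  -0.2128  0.044 ]] [ 0.45577695 -0.23414996  0.044     ]
```

The label fix agrees to within 1 mm, so I'll descend, grip and lift.

```bash
python3 -m pendant '[-1,0,0,3,0,0,0, -1,0,0,7,0,0,0, -1,0,0,11,0,0,0, -1,0,0,14,0,0,0, -1,0,0,15.5,0,0,0, -1,0,0,16.4,0,0,0, -1,0,0,16.4,0,0,0, -1,0,0,16.4,0,0,0]'
python3 -m pendant '[1,0,0,0,0,0,0, 1,0,0,0,0,0,0, 1,0,0,0,0,0,0, 1,0,0,0,0,0,0, 1,0,0,0,0,0,0, 1,0,0,0,0,0,0, 1,0,0,0,0,0,0, 1,0,0,0,0,0,0]'
python3 -c "
from h import *
goto(.456,-.2346,.2,-.247)"
```

```text
time_s: 2.3
tcp_pos: [0.4508, -0.2432, 0.0373]
orientation: [-1.931, 2.477, -0.002]
force: [0.0, -1.6, 0.2]
finger_gap: 0.0855
time_s: 3.3
tcp_pos: [0.4515, -0.2417, 0.0374]
orientation: [-1.932, 2.475, -0.001]
force: [0.9, 6.1, 7.6]
finger_gap: 0.0475
k -1 shift cm [ -0.82  -0.3  -16.25] turn [-0.1  0.1  0.1]
k 1 shift cm [ -0.82  -0.3  -16.25] turn [-1.000e-01 -2.000e-01 -1.799e+02]
t 3.3 tcp [ 0.4515 -0.2417  0.0374] gap 0.0475 F [0.95 6.15 7.58] M [ 1.336 -0.15   0.038] q [ 0.65  0.3  -0.27  2.01  0.11  0.84 -1.5 ]
```

```bash
cat >> h.py <<'E'
def avg(yaw,n=8):
    F=[];M=[]
    for _ in range(n):
        s,T=tool();F.append(s["force"]);M.append(s["moment"]);ctrl.camera("wrist")
    M=np.array(M);my=M@[-np.sin(yaw),np.cos(yaw),0]
    z=T[:3,2];print("t",round(s["time_s"],2),"tcp",T[:3,3].round(4),"toolz",z.round(3),"gap",round(s["finger_gap"],4),"F",np.mean(F,0).round(2),"M",M.mean(0).round(3),"M_casey",my.mean().round(3),"+-",my.std().round(3))
E
python3 -m pendant '[1,0,0,-1,0,0,0, 1,0,0,-3,0,0,0, 1,0,0,-6,0,0,0, 1,0,0,-9,0,0,0, 1,0,0,-12,0,0,0, 1,0,0,-15,0,0,0, 1,0,0,-16,0,0,0, 1,0,0,-16,0,0,0]'
python3 -c "
from h import *
avg(-.247)"
python3 -m pendant '[1,0,0,0,-5,0,0, 1,0,0,0,-10,0,0, 1,0,0,0,-15,0,0, 1,0,0,0,-20,0,0, 1,0,0,0,-25,0,0, 1,0,0,0,-30,0,0, 1,0,0,0,-32,0,0, 1,0,0,0,-32,0,0]'
python3 -c "
from h import *
avg(-.247,6)"
python3 -m pendant '[1,0,0,0,5,0,0, 1,0,0,0,10,0,0, 1,0,0,0,15,0,0, 1,0,0,0,20,0,0, 1,0,0,0,25,0,0, 1,0,0,0,30,0,0, 1,0,0,0,32,0,0, 1,0,0,0,32,0,0]'
python3 -c "
from h import *
avg(-.247)"
```

```text
time_s: 4.3
tcp_pos: [0.4499, -0.243, 0.1962]
orientation: [1.931, -2.478, 0.0]
force: [0.0, -0.0, -6.4]
finger_gap: 0.0473
t 4.65 tcp [ 0.4498 -0.2427  0.1956] toolz [-0.001  0.001 -1.   ] gap 0.047 F [ 0.01  0.19 -6.28] M [ 0.011  0.055 -0.012] M_casey 0.056 +- 0.032
time_s: 5.7
tcp_pos: [0.4505, -0.2428, 0.1956]
orientation: [1.68, -2.155, -0.618]
force: [-0.3, 0.4, -6.5]
finger_gap: 0.0473
t 5.95 tcp [ 0.4501 -0.243   0.1969] toolz [-0.512  0.129 -0.849] gap 0.0473 F [-0.16  0.11 -6.12] M [-0.256 -1.11   0.03 ] M_casey -1.139 +- 0.031
time_s: 7.0
tcp_pos: [0.4491, -0.2428, 0.1968]
orientation: [1.93, -2.478, 0.0]
force: [-0.6, 0.3, -5.7]
finger_gap: 0.0474
t 7.35 tcp [ 0.4503 -0.2428  0.1961] toolz [-0.001  0.    -1.   ] gap 0.0474 F [-0.21 -0.12 -5.65] M [0.043 0.086 0.018] M_casey 0.094 +- 0.035
```

```bash

python3 -m pendant '[1,0,0,0,5,0,0, 1,0,0,0,10,0,0, 1,0,0,0,15,0,0, 1,0,0,0,20,0,0, 1,0,0,0,25,0,0, 1,0,0,0,30,0,0, 1,0,0,0,32,0,0, 1,0,0,0,32,0,0]'
python3 -c "
from h import *
avg(-.247,6)"
python3 -m pendant '[1,0,0,0,-5,0,0, 1,0,0,0,-10,0,0, 1,0,0,0,-15,0,0, 1,0,0,0,-20,0,0, 1,0,0,0,-25,0,0, 1,0,0,0,-30,0,0, 1,0,0,0,-32,0,0, 1,0,0,0,-32,0,0]'
python3 -c "
from h import *
avg(-.247)"
```

```text
time_s: 8.4
tcp_pos: [0.4494, -0.2424, 0.1957]
orientation: [-1.68, 2.155, -0.616]
force: [-0.0, -0.1, -4.7]
finger_gap: 0.0474
t 8.65 tcp [ 0.4505 -0.2429  0.1966] toolz [ 0.514 -0.129 -0.848] gap 0.0471 F [ 0.67 -0.01 -5.35] M [0.3   1.129 0.007] M_casey 1.168 +- 0.04
time_s: 9.7
tcp_pos: [0.4512, -0.243, 0.1962]
orientation: [-1.931, 2.477, -0.0]
force: [0.4, -0.0, -6.0]
finger_gap: 0.0471
t 10.05 tcp [ 0.45   -0.243   0.1965] toolz [ 0.001 -0.    -1.   ] gap 0.0475 F [-0.48 -0.02 -5.98] M [-0.012 -0.051  0.006] M_casey -0.053 +- 0.034
```

The level moment shifted by −0.147 N m between far-end and near-end tipping, which matches a loose button. I'll confirm with one repeat tip, far end down.

```bash

python3 -m pendant '[1,0,0,0,-5,0,0, 1,0,0,0,-10,0,0, 1,0,0,0,-15,0,0, 1,0,0,0,-20,0,0, 1,0,0,0,-25,0,0, 1,0,0,0,-30,0,0, 1,0,0,0,-30,0,0, 1,0,0,0,-30,0,0]'
python3 -m pendant '[1,0,0,0,5,0,0, 1,0,0,0,10,0,0, 1,0,0,0,15,0,0, 1,0,0,0,20,0,0, 1,0,0,0,25,0,0, 1,0,0,0,30,0,0, 1,0,0,0,30,0,0, 1,0,0,0,30,0,0]'
python3 -c "
from h import *
avg(-.247,12)
goto(.656,-.060,.17,-.247)"
```

```text
time_s: 11.1
tcp_pos: [0.4503, -0.2429, 0.1964]
orientation: [1.699, -2.179, -0.581]
force: [-1.1, -1.0, -6.5]
finger_gap: 0.0471
time_s: 12.1
tcp_pos: [0.4499, -0.2429, 0.1969]
orientation: [1.931, -2.477, -0.0]
force: [0.2, 0.5, -4.6]
finger_gap: 0.0472
t 12.65 tcp [ 0.4502 -0.2428  0.1962] toolz [-0.  0. -1.] gap 0.0468 F [-0.12 -0.05 -5.64] M [ 0.013  0.073 -0.007] M_casey 0.074 +- 0.035
k -1 shift cm [-22.75 -15.5    2.63] turn [0. 0. 0.]
k 1 shift cm [-22.75 -15.5    2.63] turn [  -0.    0. -180.]
t 12.7 tcp [ 0.4502 -0.2428  0.1963] gap 0.0472 F [-0.59  0.89 -6.07] M [0.003 0.067 0.048] q [ 0.73  0.12 -0.34  1.86  0.04  1.17 -1.45]
```

Repeating the tip moved the moment back by +0.127 N m, so case_c rattles. I'll carry it over the plate.

```bash

python3 -m pendant '[1,-2,-1.4,0,0,0,0, 1,-5,-3.4,0,0,0,0, 1,-9,-6.1,0,0,0,0, 1,-13,-8.9,0.5,0,0,0, 1,-17,-11.6,1,0,0,0, 1,-20,-13.6,2,0,0,0, 1,-22,-15,2.6,0,0,0, 1,-22.7,-15.5,2.6,0,0,0]'
python3 -m pendant '[1,0,0,0,0,0,0, 1,0,0,0,0,0,0, 1,0,0,0,0,0,0, 1,0,0,0,0,0,0, 1,0,0,0,0,0,0, 1,0,0,0,0,0,0, 1,0,0,0,0,0,0, 1,0,0,0,0,0,0]'
python3 - <<'E'
from h import *
avg(-.247,4);goto(.656,-.06,.17,-.247)
a=ctrl.camera("top")["image"];b=ctrl.camera("scene")["image"]
cv2.imwrite("pics/end.png",np.hstack([a[100:400,150:550],b[100:400,120:520]]))
E
```

```text
time_s: 13.7
tcp_pos: [0.6562, -0.0589, 0.1693]
orientation: [1.934, -2.476, -0.003]
force: [-0.4, 0.6, -5.9]
finger_gap: 0.0475
time_s: 14.7
tcp_pos: [0.6558, -0.0605, 0.1703]
orientation: [1.932, -2.478, -0.0]
force: [0.3, -0.3, -5.0]
finger_gap: 0.0471
t 14.85 tcp [ 0.6559 -0.0605  0.1703] toolz [-0.  0. -1.] gap 0.0473 F [ 0.11 -0.03 -5.4 ] M [ 0.039  0.084 -0.014] M_casey 0.091 +- 0.027
k -1 shift cm [-0.05 -0.    0.03] turn [0. 0. 0.]
k 1 shift cm [-0.05 -0.    0.03] turn [  -0.    0. -180.]
t 14.9 tcp [ 0.6558 -0.0605  0.1703] gap 0.0473 F [ 0.12  0.65 -5.05] M [ 0.021  0.09  -0.023] q [ 0.36  0.44 -0.45  1.53  0.2   1.22 -1.94]
```

View pics/end.png

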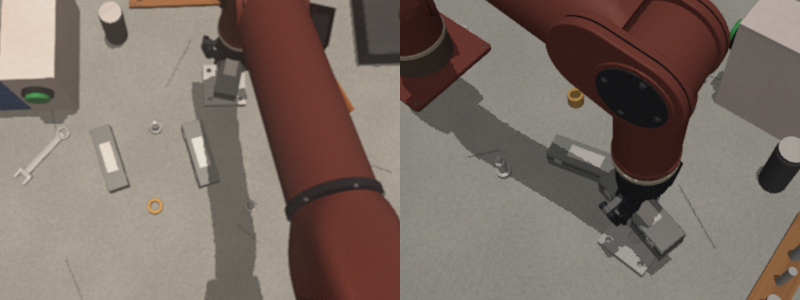

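The case is held over the plate, around (228,78) in the left half, with the plate (205–248, 65–105) beneath it. The other cases, both punches, the bush and the wrench look unmoved. The arm hides most of the guard.

```bash
python3 -c "
from cell import ctrl
print(ctrl.job_done())"
```

```text
the job is handed in; nothing more can be done
None
```

The rattling case is case_c, the first one I tried. I finished at about 15 s still holding it level over the middle of the die plate, and handed the job in.

- **Finding it:** I lifted case_c clear and tipped it about 32° far end down, then near end down. Back at level, its balance moment read +0.094 N m after the far tip and −0.053 N m after the near tip. That 0.147 N m change matches the 0.15 N m expected from the loose button. A repeat far tip moved it back by 0.127 N m, to +0.074. I never touched the other two cases.
- **Final hold:** the tool sat at (0.656, −0.060, 0.170) and level, with the case's underside about 0.11 m above the plate. The fingers were closed on the case at 47 mm. The two cameras put the middle of the plate at (0.653, −0.059) and (0.659, −0.061), so the tool is within about 3 mm of both; the case sits a few mm off the tool.
- **Checks that disagreed:** after the first approach, the tool's sideways position varied by about 10 mm between readings. As a result, the jaws closed about 8 mm off the case's centre line. The grip held, and the fingers' opening stayed at about 47 mm throughout.
- **Not fully checked:** the last pictures showed the other cases, both punches, the bush and the wrench where they were. The arm hid most of the guard, so I couldn't confirm it by eye, but the carry path passed well clear of it.

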